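# Load the next gold spacer with the shuttle dispenser's sprung slide

## Task

Bring the next gold spacer to the pick-up window of the dispenser: with the fingertips, push the blue pad of the sprung slide all the way in, so that a spacer drops into its pocket, then let go so that the slide springs back and stays caught on its stop pin at mid position. Leave the spacer in the pocket, keep off the red release button, and leave the other things on the bench where they are.

Things in the scene. Friction and masses are not known exactly. Their poses are not given: they have to be found in the camera images.
- dispenser: Fixed bench shuttle dispenser: dark base, aluminium rails, steel covers; it spans x 0 to 192, y -40 to 54, z 0 to 31 mm of its frame. Origin on the bench, at the base's front edge, under the slide's middle line; x is the level direction in which the slide is pushed in (away from the robot), y left, z up. A clear magazine tube (30 diameter, top at 100) stands on it at x 95, y 0.
- slide (a joint): Travel of the sprung slide (m): 0 parked out (start), 0.07 fully in at its end stop. Its spring presses it outward, 4 N at 0, 9 N at 0.07; friction, damping and the stop pin add 1 to 5 N while it is pushed. Only fully in does a spacer drop into its pocket. Once past 0.034 the pin springs up and holds the released slide at 0.034; pushed less, it returns to 0. It may be pushed again.
- push_face (a point): Centre of the outer face of the slide's blue push pad; the face is upright, looks to the robot, square to the dispenser's x. Pad 56 wide, 10 thick, from 17 to 56 mm above the bench (this point 36.5); free space before it and beside it. At travel 0 the point is at x -81, y 0 of the dispenser; it moves along +x with the slide, to x -11 fully in.
- spacer1_center (a point): Centre of the lowest gold anodized spacer (round, 22 diameter, 10 high, 15 g) of the five in the tube. At the start it rests on the slide at x 95, y 0 of the dispenser, 30 mm above the bench; in the slide's pocket its height is 21. With the slide caught at mid position it shows in the pick-up window (the gap between front cover and tube bridge, x 44 to 78), at x 57 to 66.
- button: Red domed release button, 18 diameter and 10 high, on the stop pin beside the pick-up window; its origin is the centre of the dome's underside, at x 60, y 40, z 38 mm of the dispenser. Pressed down it lets the slide go. It dips by itself as the slide passes.
- canister_center (a point): Middle of the clear screw-top canister of silver flange nuts, 72 diameter, 93 high, standing loose on the bench 200 to 240 beside the dispenser's middle line.
- standoff_center (a point): Middle of the loose gold hexagonal standoff, 16 across flats, 60 high, standing 200 to 240 beside the dispenser's middle line, on the other side from the canister.
- insertion_tool_center (a point): Middle of the loose black insertion tool lying beside the dispenser, about 155 long and 24 high, at least 95 off the dispenser's middle line.
- extension_center (a point): Middle of the loose stainless socket extension lying on the other side of the dispenser, about 150 long and 21 high, at least 95 off its middle line.

How it is judged:
On the way:
1. the slide is pushed fully in (within 3 mm of its end stop) and the lowest spacer has dropped into its pocket (value of joint slide above 0.067 m and z of spacer1_center in the frame of dispenser below 0.024 m), for 0.1 s.
At the end, for the whole second after the job is handed in: The slide rests caught on its stop pin at mid position (travel 34 mm, within 3 mm), untouched, and the spacer lies flat in its pocket in the pick-up window (value of joint slide between 0.031 and 0.037 m and velocity of joint slide between -0.01 and 0.01 m/s and x of spacer1_center in the frame of dispenser between 0.055 and 0.068 m and y of spacer1_center in the frame of dispenser between -0.005 and 0.005 m and z of spacer1_center in the frame of dispenser below 0.024 m).
It fails at once if the spacer is lifted out of the dispenser (z of spacer1_center in the frame of dispenser above 0.04 m).
It fails at once if the robot presses on the red release button (contact force between any of the fingers, the arm and button above 1 N).
It fails at once if a bystander (canister, standoff, insertion tool, socket extension) is moved by more than 15 mm or lifted (distance of any of canister_center, standoff_center, insertion_tool_center, extension_center from where it was at the start of the episode above 0.015 m).
It fails at once if any part of the robot other than the fingers presses on the dispenser or its slide (contact force between the arm and dispenser above 3 N).
It also fails if it takes over 42 s, if anything falls off the work surface, if the arm or the gripper's body presses on something with over 40 N, if the wrist force passes 120 N, or if a joint passes its speed limit or range.

## Robot

A 7-joint arm with a two-finger parallel gripper is mounted at the origin on the work surface. World frame = base frame: x ahead of the robot, y to its left, z up, the work surface at z = 0. Lengths are in m, angles in rad, forces in N, time in s.
With the tool pointing down it reaches from about 0.425 to 0.825 m from the base axis. Payload 3.6 kg.
Tool frame: the origin (TCP) lies midway between the tips of the shut fingers; the grasp point (between the pads) lies 19 mm behind it (robot.grip_point_offset is the z of the grasp point in the tool frame, in m); z points along the fingers, x is the direction in which the jaws open and shut, and the axes are right-handed (so a half turn about z gives the same grasp; the last joint's range is limited). The gripper opens to 93 mm and grips with 3 to 60 N. Pads are 15 mm wide; open, the fingers measure 128 mm over their backs; the gripper's body (75 mm by 188 mm) begins 65 mm behind the grasp point.
Start: joints at [-1.234, 0.615, -0.013, 1.423, 0.008, 1.103, -0.04], TCP at [0.231, 0.608, 0.219] pointing down, gripper open.
Joint ranges: [-3.12, 3.12], [-0.3, 2.06], [-1.34, 1.32], [0.26, 2.42], [-1.36, 4.5], [0.01, 1.98], [-2.84, 2.84]. Speed limits (rad/s): [2.79, 2.79, 3.14, 3.14, 3.14, 3.14, 3.14].

## Interface

Orientations are given as a unit quaternion [w, x, y, z].
In Python, from plant import robot gives the robot as it stands.
- The arm moves only by the shell command python3 -m jog 'ROWS' [FORCE]. ROWS is a JSON object of lists of equal length, an entry for each row: "dp": the shift along the world's x, y, z in m, a list of three; "twist": the turn, a rotation vector about the world's x, y, z in degrees, a list of three; "claw": the closure, from 0 (fully open) to 1 (shut). In form: {"dp": [[x, y, z], ...], "twist": [[wx, wy, wz], ...], "claw": [claw, ...]}. A call has 1 to 20 rows; each row shifts and turns the commanded pose from where the row before left it; what a row does not reach is not made up. A row lasts 1/8 s, in which the tool goes at most 62.5 mm and 10.7 degrees, less where a joint would pass 70% of its speed; a pose out of reach is approached as far as the arm can. A call with a gripper value outside its range is refused whole. The fingers move at their own pace and stop on an object; FORCE is the grip in N (left out, the last holds). Time passes only in rows, so rows that do not move let the fingers close. It gives the time, the measured TCP pose, the force and the opening at its end, in the units of the state.
- robot.sense(): the state, without advancing time (a new reading comes with each control period).
- robot.read_camera(name): name is "scene" or "top" or "wrist"; returns a dict with "pixels" (480x640x3 uint8, blue, green, red), "mtx" (3x3 intrinsics, pixels), "R" (3x3) and "t" (3): a world point X has camera coordinates R X + t. Camera axes: x right, y down, z forward; pixel columns grow to the right and rows downward; lengths in m; the calibration is good to about 2 mm. The wrist camera is an equidistant fisheye: a pixel r from the principal point sees the ray r / f radians off the axis. A picture is of the moment at which its call begins. There is no depth.
- robot.finish_job(): hands the job in, once; it reports no verdict.
The state is a dict: "t": time; "q": joint angles; "qd": joint speeds; "effort": joint torques, N m; "eef_pos": TCP position; "orientation": TCP orientation; "wrist_force": force on the tool from outside, world axes, zero at the start; "wrist_torque": the same for the moment, N m; "width": finger opening in m.
Only numpy, scipy, OpenCV 4.12 (cv2) and the standard library are available. Lean on these libraries where they do the work, as an engineer would, in place of code of your own. Each camera call takes 0.05 s, during which the arm holds its last target. There are 200 camera calls.

## Working session

There is one attempt and no reset: what is moved stays moved. The work goes in short steps, Python scripts to look and compute and a shell command to move; the robot and the scene stay as the last step left them, time stands still between calls to the robot, and variables do not carry over. Pictures are saved under pics/ and viewed, about 8 in all and at most 12, crops included, and the job is handed in when it is done.

```bash
mkdir -p pics; cat > h.py <<'E'
import numpy as np, cv2
from plant import robot
def shot(cam,name):
    c=robot.read_camera(cam); cv2.imwrite(f'pics/{name}.png',c['pixels']); np.savez(f'pics/{name}.npz',**c); return c
def ray(c,u,v,z):
    K,R,t=c['mtx'],c['R'],c['t']; d=R.T@np.linalg.solve(K,[u,v,1.]); o=-R.T@t
    return o+d*(z-o[2])/d[2]
E
python3 - <<'E'
from h import *
for n in('top','scene'): shot(n,n+'0')
s=robot.sense(); print(s['t'],s['eef_pos'],s['orientation'],s['width'])
E
```

```text
0.1 [0.23041684 0.60703721 0.21761698] [ 6.61373015e-04  8.23053169e-01  5.67963172e-01 -9.37566874e-04] 0.09329217907315825
```

View pics/top0.png

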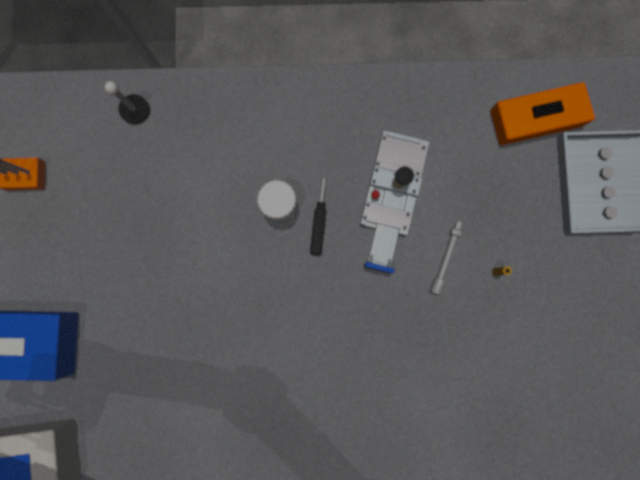

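View pics/scene0.png

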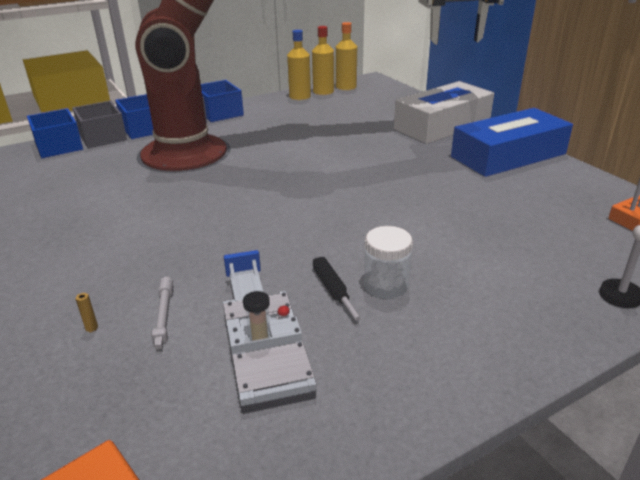

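Top: blue pad at about (380,267), tube cap (403,176), button (375,195); tool to the left (318,228) and extension to the right (447,258).

```bash
python3 - <<'E'
from h import *
c=dict(np.load('pics/top0.npz')); p=c['pixels']
hsv=cv2.cvtColor(p,cv2.COLOR_BGR2HSV)
roi=np.zeros((480,640),np.uint8); roi[250:285,355:405]=1
m=cv2.inRange(hsv,(105,120,60),(130,255,255))*roi
pts=cv2.findNonZero(m); r=cv2.minAreaRect(pts); print(r,len(pts))
for b in cv2.boxPoints(r): print('pad corner',ray(c,*b,.056).round(4))
pad=ray(c,*r[0],.056)
m2=((cv2.inRange(hsv,(0,120,60),(10,255,255))|cv2.inRange(hsv,(170,120,60),(180,255,255)))); m2[:,:360]=0;m2[:,395:]=0;m2[:180]=0;m2[210:]=0
bt=cv2.findNonZero(m2).reshape(-1,2).mean(0); bw=ray(c,*bt,.044)
print('pad',pad,'btn',bt,bw,'cap',ray(c,403,176,.1))
# base corners: approx z .031
for u in [(384,132),(428,142),(405,235),(362,225)]: print(ray(c,*u,.025).round(4))
# pose from pad mid (x -76,y0) & button (60,40)
d=(bw-pad)[:2]; yaw=np.arctan2(d[1],d[0])-np.arctan2(40,136); print('yaw btn',np.degrees(yaw),np.linalg.norm(d),np.hypot(136,40))
d=(ray(c,403,176,.1)-pad)[:2]; print('yaw cap',np.degrees(np.arctan2(d[1],d[0])),np.linalg.norm(d))
print(c['R'],c['t'])
for n,u in dict(tool=(318,228),ext=(447,258),ext_lo=(437,292),tool_lo=(317,254)).items(): print(n,ray(c,*u,.01))
E
```

```text
((379.0294189453125, 267.3823547363281), (28.861740112304688, 5.093247413635254), 14.03624439239502) 146
pad corner [ 0.5449 -0.0524  0.056 ]
pad corner [ 0.5541 -0.0551  0.056 ]
pad corner [ 0.5394 -0.1072  0.056 ]
pad corner [ 0.5303 -0.1044  0.056 ]
pad [ 0.54215673 -0.07979601  0.056     ] btn [374.9047619  194.38095238] [ 0.68330867 -0.07886797  0.044     ] cap [ 0.70544727 -0.12469658  0.1       ]
[ 0.812  -0.1041  0.025 ]
[ 0.7892 -0.1907  0.025 ]
[ 0.6049 -0.1367  0.025 ]
[ 0.6269 -0.0535  0.025 ]
yaw btn -16.012842420362116 0.14115499296605666 141.7603611733548
yaw cap -15.37484043782702 0.16935130296627177
[[-0.02886898 -0.99957933  0.00278401]
 [-0.99531762  0.02848864 -0.09236469]
 [ 0.09224652 -0.00543745 -0.99572135]] [0.04411402 0.59847343 0.9331944 ]
tool [0.62521711 0.03265419 0.01      ]
ext [ 0.55834295 -0.22028082  0.01      ]
ext_lo [ 0.49220972 -0.19715804  0.01      ]
tool_lo [0.57361616 0.03608806 0.01      ]
```

```bash
python3 -m jog '{"dp":[[0.024,-0.032,0],[0.024,-0.032,0],[0.024,-0.032,0],[0.024,-0.032,0],[0.024,-0.032,0],[0.024,-0.032,0],[0.024,-0.032,0],[0.024,-0.032,0],[0.006,-0.041,0],[0.006,-0.041,0],[0.006,-0.041,0],[0.006,-0.041,0],[0.006,-0.041,0],[0.006,-0.041,0],[0.006,-0.041,0],[0.006,-0.041,0],[0.006,-0.041,0],[0.006,-0.041,0],[0,0,0],[0,0,0]],"twist":[[0,0,0],[0,0,0],[0,0,0],[0,0,0],[0,0,0],[0,0,0],[0,0,0],[0,0,0],[0,0,1],[0,0,1],[0,0,1],[0,0,1],[0,0,1.3],[0,0,0],[0,0,0],[0,0,0],[0,0,0],[0,0,0],[0,0,0],[0,0,0]],"claw":[1,1,1,1,1,1,1,1,1,1,1,1,1,1,1,1,1,1,1,1]}' 20
python3 - <<'E'
from h import *
from scipy.spatial.transform import Rotation as Ro
s=robot.sense(); R=Ro.from_quat(np.roll(s['orientation'],-1)).as_matrix(); print(R.round(3),s['q'],s['wrist_force'])
shot('top','top1'); shot('wrist','w1')
E
```

```text
t: 2.6
eef_pos: [0.4823, -0.0573, 0.2183]
orientation: [-0.001, 0.796, 0.606, -0.0]
wrist_force: [0.3, 0.6, 0.5]
width: 0.0004
[[ 0.266  0.964 -0.001]
 [ 0.964 -0.266  0.001]
 [ 0.001 -0.001 -1.   ]] [ 0.02153754  0.36317191  0.07190668  1.88602216 -0.03385127  0.89466631
  1.41121913] [0.2846494  0.57867541 0.48449909]
```

View pics/w1.png

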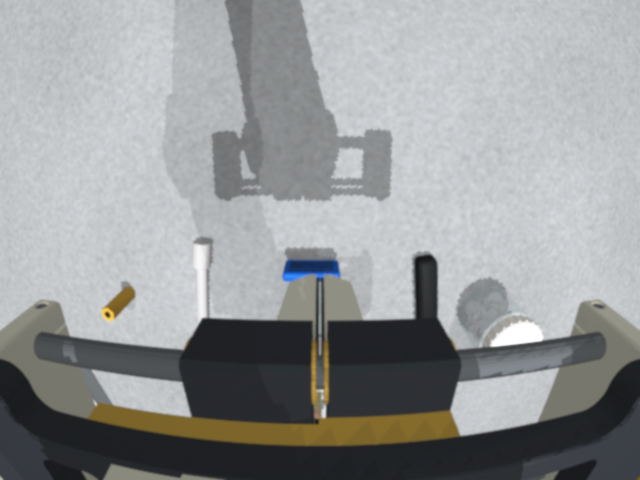

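The wrist view shows the pad at (312,268), slightly right of the fingers in robot terms, with free space before it. I correct by 6 mm and descend.

```bash
python3 -m jog '{"dp":[[-0.002,-0.006,-0.03],[0,0,-0.03],[0,0,-0.03],[0,0,-0.03],[0,0,-0.03],[0,0,-0.028],[0,0,-0.01],[0,0,0]],"twist":[[0,0,0],[0,0,0],[0,0,0],[0,0,0],[0,0,0],[0,0,0],[0,0,0],[0,0,0]],"claw":[1,1,1,1,1,1,1,1]}'
python3 - <<'E'
from h import *
c=shot('scene','s2'); cv2.imwrite('pics/s2c.png',cv2.resize(c['pixels'][200:420,140:400],None,fx=2.5,fy=2.5))
E
```

```text
t: 3.7
eef_pos: [0.4806, -0.0635, 0.0305]
orientation: [-0.0, 0.795, 0.606, -0.0]
wrist_force: [-0.8, -0.8, 0.1]
width: 0.0005
```

View pics/s2c.png

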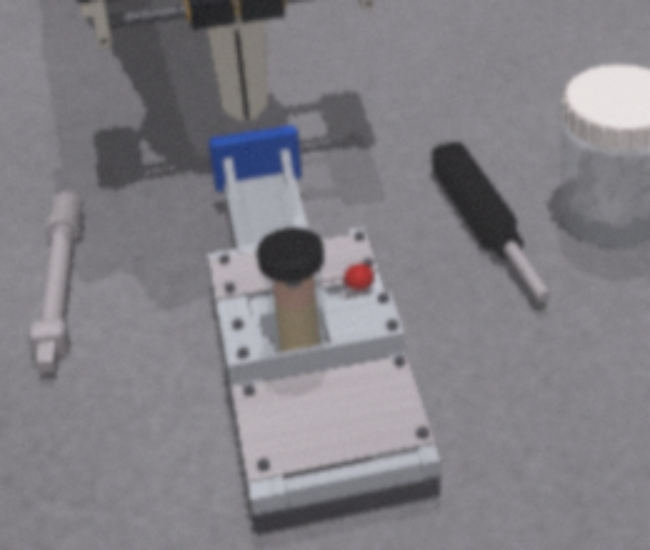

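The closed fingers stand upright in front of the middle of the pad. Now I push along the slide.

```bash
python3 -m jog '{"dp":[[0.00964,-0.00267,0],[0.00964,-0.00267,0],[0.00964,-0.00267,0],[0.00964,-0.00267,0],[0.00964,-0.00267,0],[0,0,0]],"twist":[[0,0,0],[0,0,0],[0,0,0],[0,0,0],[0,0,0],[0,0,0]],"claw":[1,1,1,1,1,1]}'
python3 -m jog '{"dp":[[0.00964,-0.00267,0],[0.00964,-0.00267,0],[0.00964,-0.00267,0],[0.00964,-0.00267,0],[0.00964,-0.00267,0],[0,0,0]],"twist":[[0,0,0],[0,0,0],[0,0,0],[0,0,0],[0,0,0],[0,0,0]],"claw":[1,1,1,1,1,1]}'
```

```text
t: 4.5
eef_pos: [0.5288, -0.0777, 0.0304]
orientation: [-0.0, 0.796, 0.605, -0.0]
wrist_force: [-0.6, 0.1, -0.5]
width: 0.0007
t: 5.25
eef_pos: [0.5729, -0.0902, 0.0299]
orientation: [-0.004, 0.796, 0.605, -0.003]
wrist_force: [-6.4, 1.8, 3.9]
width: 0.0004
```

```bash
python3 -m jog '{"dp":[[0.00771,-0.00214,0],[0.00771,-0.00214,0],[0,0,0]],"twist":[[0,0,0],[0,0,0],[0,0,0]],"claw":[1,1,1]}'
python3 -m jog '{"dp":[[0.0058,-0.0016,0],[0,0,0]],"twist":[[0,0,0],[0,0,0]],"claw":[1,1]}'
python3 -m jog '{"dp":[[0.0039,-0.0011,0],[0,0,0]],"twist":[[0,0,0],[0,0,0]],"claw":[1,1]}'
```

```text
t: 5.62
eef_pos: [0.5874, -0.0942, 0.0297]
orientation: [-0.004, 0.796, 0.605, -0.004]
wrist_force: [-7.4, 2.3, 4.8]
width: 0.0006
t: 5.88
eef_pos: [0.5929, -0.0958, 0.0297]
orientation: [-0.005, 0.796, 0.605, -0.004]
wrist_force: [-8.0, 1.0, 4.6]
width: 0.0004
t: 6.12
eef_pos: [0.5962, -0.0967, 0.0297]
orientation: [-0.005, 0.796, 0.605, -0.005]
wrist_force: [-8.6, 2.7, 5.5]
width: 0.0006
```

```bash
for i in 1; do python3 -m jog '{"dp":[[0.0039,-0.0011,0],[0,0,0]],"twist":[[0,0,0],[0,0,0]],"claw":[1,1]}'; python3 -m jog '{"dp":[[0.0039,-0.0011,0],[0,0,0]],"twist":[[0,0,0],[0,0,0]],"claw":[1,1]}';  python3 -m jog '{"dp":[[0.0039,-0.0011,0],[0,0,0]],"twist":[[0,0,0],[0,0,0]],"claw":[1,1]}'; done
```

```text
t: 6.38
eef_pos: [0.5961, -0.0967, 0.0295]
orientation: [-0.009, 0.796, 0.605, -0.007]
wrist_force: [-15.0, 4.1, 12.2]
width: 0.0002
t: 6.62
eef_pos: [0.596, -0.0966, 0.0294]
orientation: [-0.012, 0.796, 0.605, -0.01]
wrist_force: [-21.5, 4.9, 17.0]
width: 0.001
t: 6.88
eef_pos: [0.5958, -0.0966, 0.0292]
orientation: [-0.016, 0.796, 0.605, -0.013]
wrist_force: [-26.5, 7.9, 22.3]
width: 0.0005
```

The position stopped changing and the force is climbing, so this is the end stop. I hold, then look.

```bash
python3 -m jog '{"dp":[[0,0,0],[0,0,0],[0,0,0],[0,0,0]],"twist":[[0,0,0],[0,0,0],[0,0,0],[0,0,0]],"claw":[1,1,1,1]}'
python3 - <<'E'
from h import *
c=shot('scene','s3'); cv2.imwrite('pics/s3c.png',cv2.resize(c['pixels'][200:420,180:340],None,fx=2.7,fy=2.7,interpolation=cv2.INTER_CUBIC))
E
```

```text
t: 7.38
eef_pos: [0.5958, -0.0966, 0.0292]
orientation: [-0.016, 0.796, 0.605, -0.013]
wrist_force: [-26.6, 7.1, 22.7]
width: 0.0005
```

View pics/s3c.png

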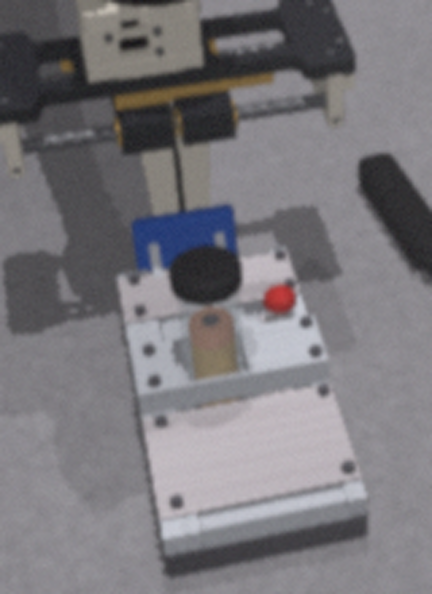

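The pad is now right at the front cover, and the stack in the tube has dropped: its top, with the hole, shows below the cap. Now I back off straight, slowly at first.

```bash
python3 -m jog '{"dp":[[-0.0096,0.0027,0],[-0.0077,0.0021,0],[-0.0077,0.0021,0],[-0.0077,0.0021,0],[-0.0077,0.0021,0],[-0.0077,0.0021,0],[-0.0077,0.0021,0],[-0.0096,0.0027,0],[-0.0096,0.0027,0],[-0.0096,0.0027,0],[-0.0096,0.0027,0],[-0.0096,0.0027,0],[-0.0096,0.0027,0],[0,0,0],[0,0,0]],"twist":[[0,0,0],[0,0,0],[0,0,0],[0,0,0],[0,0,0],[0,0,0],[0,0,0],[0,0,0],[0,0,0],[0,0,0],[0,0,0],[0,0,0],[0,0,0],[0,0,0],[0,0,0]],"claw":[1,1,1,1,1,1,1,1,1,1,1,1,1,1,1]}'
python3 - <<'E'
from h import *
c=shot('scene','s4'); cv2.imwrite('pics/s4c.png',cv2.resize(c['pixels'][200:420,180:340],None,fx=2.7,fy=2.7,interpolation=cv2.INTER_CUBIC))
c=shot('top','t4'); p=c['pixels']
hsv=cv2.cvtColor(p,cv2.COLOR_BGR2HSV)
m=cv2.inRange(hsv,(105,120,60),(130,255,255)); m[:225]=0;m[290:]=0;m[:,355]=0;m[:,:355]=0;m[:,415:]=0
q=cv2.findNonZero(m); r=cv2.minAreaRect(q); pad=ray(c,*r[0],.056); print(r,len(q),pad)
print('travel',(pad[:2]-[.54216,-.0798])@[.9636,-.2672])
E
```

```text
t: 9.3
eef_pos: [0.501, -0.0699, 0.0307]
orientation: [0.0, 0.796, 0.605, 0.0]
wrist_force: [-0.3, -0.3, -0.0]
width: 0.0007
((383.0882568359375, 250.14707946777344), (28.861740112304688, 5.5783185958862305), 14.03624439239502) 153 [ 0.57434839 -0.08872644  0.056     ]
travel 0.03340187361232825
```

View pics/s4c.png

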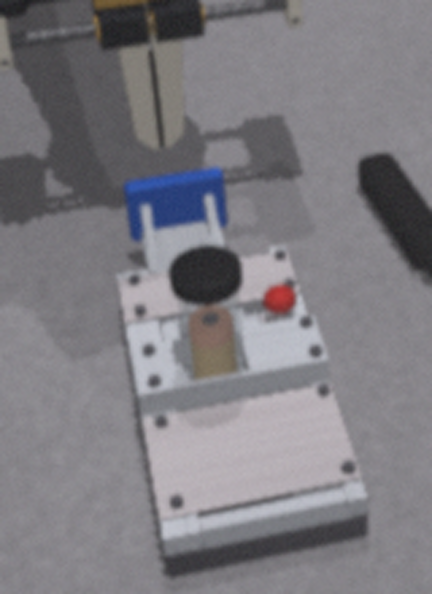

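The slide rests at a measured 33.4 mm, clear of the fingers. One look at the window from the top.

```bash
python3 - <<'E'
from h import *
for a in('top0','t4'): pass
A=[np.load(f'pics/{a}.npz')['pixels'][125:280,350:440] for a in('top0','t4')]
cv2.imwrite('pics/cmp.png',cv2.resize(np.hstack(A),None,fx=3.8,fy=3.8,interpolation=cv2.INTER_CUBIC))
E
```

```text
(no output)
```

View pics/cmp.png

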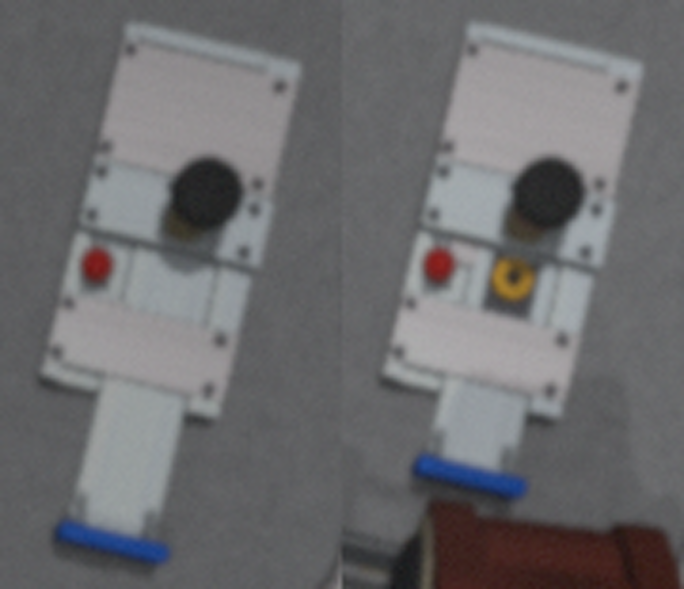

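The gold spacer lies flat in the window beside the button, in line with the slide. I hand in.

```bash
python3 -c "
from plant import robot
print(robot.finish_job())"
```

```text
the job is handed in; nothing more can be done
None
```

The dispenser is set as asked: a gold spacer is in the pick-up window and the slide is caught at mid position. I pushed the blue pad in with the closed fingertips until the slide stopped moving and the force climbed to about 27 N. I held it there for 0.5 s, then backed straight off. The job was handed in at about 9.4 s of the 42 s allowed.

- **Slide:** the top camera put it at 33.4 mm of travel, against 34 mm nominal. The fingers are well clear of the pad and the wrist force is about zero.
- **Spacer:** the top view shows it lying flat in the window, in line with the slide. I judged this by eye and did not measure its height or position.
- **Button and bystanders:** the fingers stayed about 70 mm away from the red button. They never went near the canister, standoff, insertion tool or extension, though I did not re-measure those afterwards.

No check failed or disagreed.

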